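Prise open the label printer and hold a new roll ready over its roll holders

ROBOT

A 7-joint arm with a two-finger parallel gripper is mounted at the origin on a cart in front of the work surface, level with it; the furniture and walls round the work are solid. World frame = base frame: x ahead of the robot, y to its left, z up, the work surface at z = 0. Lengths are in m, angles in rad, forces in N, time in s.
With the tool pointing down it reaches from about 0.4 to 0.875 m from the base axis. Payload 19.3 kg.
Tool frame: the origin (TCP) lies where the fingers leave the gripper's body, on its centre line; the fingertips stand bot.tip_reach ahead of it and the grasp point (between the pads) lies 54 mm ahead of it (bot.tip_reach is the distance from the TCP to the fingertips, in m); z points along the fingers, y is the line along which they close (so a half turn about z gives the same grasp; the last joint's range is limited). The gripper opens to 85 mm and grips with 20 to 120 N. Pads are 22 mm wide; open, the fingers measure 114 mm over their backs; the gripper's body (76 mm by 85 mm) begins 54 mm behind the grasp point. The pads swing forward as they close: fully open they stand 13 mm farther back than shut.
Start: joints at [1.167, 0.521, -0.036, 1.599, 0.021, 1.021, -0.113], TCP at [0.205, -0.591, 0.304] pointing down, gripper open.
Joint ranges: [-2.91, 2.91], [-0.3, 2.13], [-1.5, 1.42], [0.17, 2.43], [-1.26, 4.41], [0.16, 1.93], [-2.52, 2.52]. Speed limits (rad/s): [1.89, 1.89, 2.39, 2.39, 3.01, 3.01, 3.01].

INTERFACE

Orientations are given as [roll, pitch, yaw] about the fixed x, y, z axes, in that order (R = Rz(yaw) Ry(pitch) Rx(roll)).
In Python, from workcell import bot gives the robot as it stands. The module is installed in compiled form; this text tells all that it offers.
- The arm moves only by the shell command python3 -m jog 'ROWS' [FORCE]. ROWS is JSON, a list that holds one entry, the list of rows, each a list of 7 numbers: the shift along the tool's x, y, z in mm, then the turn, a rotation vector about the tool's x, y, z in rad, then the opening, from 0 (shut) to 1 (fully open). In form: [[[tx, ty, tz, wx, wy, wz, fingers], ...]]. A call has 1 to 5 rows; each row shifts and turns the commanded pose from where the row before left it, along the tool's axes as they then stand; what a row does not reach is not made up. A row lasts 1/10 s, in which the tool goes at most 50 mm and 8.59 degrees, less where a joint would pass 70% of its speed; a pose out of reach is approached as far as the arm can. A call is refused whole if a number of a shift passes 50 or a number of a turn 0.15, either way. A call with a gripper value outside its range is refused whole. The fingers move at their own pace and stop on an object; FORCE is the grip in N (left out, the last holds). Time passes only in rows, so rows that do not move let the fingers close. It gives the time, the measured TCP pose, the force, the opening and the grip force at its end, in the units of the state.
- bot.observe(): the state, without advancing time (a new reading comes with each control period).
- bot.grab_frame(name): name is "scene" or "top" or "wrist"; returns a dict with "img" (480x640x3 uint8, red, green, blue), "intrinsics" (3x3 intrinsics, pixels), "R" (3x3) and "t" (3): a world point X has camera coordinates R X + t; the wrist camera has in their place "tool_from_camera" (4x4, takes a point from camera to tool coordinates, whose origin is the TCP and whose axes are the flange's). Camera axes: x right, y down, z forward; pixel columns grow to the right and rows downward; lengths in m; the calibration is good to about 2 mm. The wrist camera is an equidistant fisheye: a pixel r from the principal point sees the ray r / f radians off the axis. A picture is of the moment at which its call begins: read the wrist's pose just before it. There is no depth.
- bot.job_done(): hands the job in; it is judged then, once.
Trained networks look in a picture, given as the dict that the camera call returned (one of the last four; its "shot" number tells which), for a name from the list of things; names that differ only in an ending like _2 or _b are one class to them, and where a whole thing is asked for, a point or a joint stands for the part that bears it (a point fixed in the world has none). Each returns a list of dicts, best first, with "conf" (0 to 1); they miss things now and then, are a little off and sometimes report something else, mostly with a low value. They report only what shows in the picture. A call takes as long as a camera call. They do not tell look-alikes from the thing itself.
- bot.trace(query, picture): "region" (480x640 bool, what is visible of it).
- bot.spot_point(query, picture): "xyz" ([x, y, z] in m, in world coordinates, good to about 4 mm: a listed point, or the origin of a listed thing).
The state is a dict: "clock": time; "qpos": joint angles; "qd": joint speeds; "joint_efforts": joint torques, N m; "position": TCP position; "tool_rot": TCP orientation; "force": force on the tool from outside, world axes, zero at the start; "moment": the same for the moment, N m; "grip_width": finger opening in m; "finger_force": force on a finger pad.
Only numpy, scipy, OpenCV 4.12 (cv2) and the standard library are available. Lean on these libraries where they do the work, as an engineer would, in place of code of your own. Each camera call takes 0.05 s, during which the arm holds its last target. There are 200 camera calls.

TASK

The pull tab of the small grey label printer in front of you has snapped off, so take the steel scraper, put its blade into the label slot under the front lip of the white cover and prise up until the catch lets go and the cover swings open, then lay the scraper flat on the table. Take the yellow label roll out of its stand, carry it over the things in between and finish while still holding it, motionless about a centimetre above the printer's two black roll holders, centred over them with its axis running across from one holder to the other and touching nothing but the gripper, so that I can spread the holders and guide it in. Keep the gripper itself off the printer, and leave the other things on the table where they are.

Things in the scene. Friction and masses are not known exactly. Their poses are not given: they have to be found in the camera images.
- printer: Label printer, fixed: grey tub 200 long (x) x 130 wide (y), side walls 85 high; white cover, top 125 high when shut, hinged along y at x +85, z 90. Origin: centre of underside, on the table; +x to its back, z up. Front nose from x -100 to -56, flat deck 74 high; the label slot is the 9 high gap between deck and cover lip. Hollow behind the lip.
- cover_lip (a point): Middle of the front lower edge of the shut cover's lip: printer x -68.5, y 0, 83 above the table (stays with the printer; axes are the printer's). Lip 118 wide (y), 18 deep (to +x), 4 thick, underside level. A blade pushed 12 to 18 in under it (to +x), between heights 74 and 83, and then raised, lifts the cover.
- printer_cover (a joint): Hinge angle of the cover: 0 shut, 1.85 rad fully open, leaning back. A sprung ball catch holds it shut: 2 to 3 N upward at the lip are needed, and the lip must rise about 8 mm (roughly 0.05 rad) before the catch lets go; a spring then swings the cover fully open by itself within about 1 s. Open, it stands behind the hinge up to 245 above the table.
- roll_holders (a point): Midway between the tops of the two black roll holders: printer x +5, y 0, 78 above the table. Axes are the printer's; the roll's axis must lie along its y. The holders are upright rounded plates, 32 long in x, 6 thick, inner faces at y +-18 (closer together than the roll is wide), green hubs facing each other.
- scraper: Flat steel scraper with a wooden handle, lying on the table. Origin: on the underside, beneath its centre of mass and grip point. x points along it to the blade tip, z up. Handle from x -75 to +25, 22 wide (y), 24 high; steel blade from x +36 to +100, 26 wide, 2.5 thick, its middle plane 12 above the underside. 0.09 kg.
- scraper_grip (a point): Where to hold the scraper: in the handle, over the origin, 12 above the underside.
- scraper_tip (a point): Middle of the blade's front edge, 100 ahead (x) of the grip point, 12 above the underside.
- label_roll: Yellow label roll, 80 diameter, 50 wide, about 0.11 kg (varies), standing on edge in its stand. Origin: on one flat face, 1.5 off its centre; z runs along the roll's axis, through the roll to the other face, 50 away. Grip it across its two flat faces, from above.
- roll_center (a point): Centre of the yellow roll, on its axis midway between its flat faces: 40 above the roll's lowest point.
- roll_stand: Low black saddle fixed to the table, 110 (x) x 74 (y), rails 35 high; origin at the centre of its underside. The roll lies in it with its axis along the stand's y, its centre about 66 above the table; the saddle's rails are 32 wide (y), so the roll overhangs them by 9 on each side, and the base plate is 10 high.
- white_carton: White small carton, 60 x 110 x 46 high, on the table to the left of the printer. Leave alone.
- clear_tape: Roll of clear (tan) tape lying flat, 104 diameter, 48 high, to the right front of the printer. Leave alone.
- masking_tape: Masking tape roll, 100 diameter, 25 high, lying on the clear tape. Leave alone.
- white_roll: White label roll lying flat, 96 diameter, 50 high, on the table to the right of the printer. Leave alone.
- desk_stapler: Red desk stapler, 32 x 138 x 48 high, on the left near the robot. Leave alone.
Things that resemble listed ones, but are neither listed nor needed, are in the scene too. Leave any red look-alike of the label_roll alone.

How it is judged:
On the way, in this order (a step that is already met when the one before it is completed fails the run):
1. the scraper's blade is in the label slot, under the lip of the still shut cover (x of scraper_tip in the frame of cover_lip between 0.003 and 0.05 m and y of scraper_tip in the frame of cover_lip between -0.06 and 0.06 m and z of scraper_tip in the frame of cover_lip between -0.02 and 0.012 m and value of joint printer_cover below 0.1 rad), for 0.1 s.
2. the cover has swung open (value of joint printer_cover above 1.6 rad), for 0.2 s.
3. the yellow roll is lifted out of its stand (height (world z) of roll_center above 0.11 m and contact force between the fingers and label_roll above 0.5 N), for 0.1 s.
At the end, for the whole second after the job is handed in: Cover open past 1.6 rad; scraper lying flat and still on the table; the yellow roll held still, clear of the printer, centre within 9 mm (horizontally) of the roll holders' midpoint, underside 2 to 22 mm above their tops, axis within 0.12 rad of the printer's y axis (value of joint printer_cover above 1.6 rad and height (world z) of scraper below 0.03 m and angle between scraper's own x axis and vertical above 1.4 rad and contact force between each of scraper, label_roll and printer below 0.1 N and linear speed of each of scraper, label_roll below 0.02 m/s and contact force between the fingers and label_roll above 0.5 N and horizontal distance between roll_center and roll_holders below 0.009 m and z of roll_center in the frame of roll_holders between 0.042 and 0.062 m and angle between the z axis of label_roll and the y axis of printer, either way round below 0.12 rad); the arm keeps its last pose, push and grip.
It fails at once if the gripper or arm pushes on the printer (contact force between any of the fingers, the arm and printer above 2 N).
It fails at once if the yellow roll is knocked against the printer (contact force between label_roll and printer above 3 N).
It fails at once if a bystander is disturbed (distance of any of white_carton, clear_tape, masking_tape, white_roll, desk_stapler from where it was at the start of the episode above 0.025 m).
It also fails if it takes over 72 s, if anything falls off the work surface, if the arm or the gripper's body presses on something with over 40 N, if the wrist force passes 120 N, or if a joint passes its speed limit or range.

## Working session

There is one attempt and no reset: what is moved stays moved. The work goes in short steps, Python scripts to look and compute and a shell command to move; the robot and the scene stay as the last step left them, time stands still between calls to the robot, and variables do not carry over. Pictures are saved under pics/ and viewed, at most 10 in all, crops included, and the job is handed in when it is done.

```bash
mkdir -p pics; cat > h.py <<'E'
import numpy as np, cv2
from scipy.spatial.transform import Rotation as Ro
from workcell import bot
def R(e): return Ro.from_euler('xyz',e).as_matrix()
def save(p,n): cv2.imwrite('pics/'+n,p['img'][:,:,::-1])
def st():
    s=bot.observe(); print(s['clock'],np.round(s['position'],4),np.round(s['tool_rot'],3),'F',np.round(s['force'],1),'w',round(s['grip_width'],4),s['finger_force']); print(np.round(s['qpos'],3)); return s
E
python3 - <<'E'
from h import *
st(); print(bot.tip_reach)
for c in ('scene','top'):
    p=bot.grab_frame(c); save(p,c+'0.png'); print(c,np.round(-p['R'].T@p['t'],3))
    for q in ('cover_lip','roll_holders','scraper','scraper_grip','scraper_tip','label_roll','roll_center','roll_stand','printer','white_carton','clear_tape','white_roll','desk_stapler'):
        print(q,[(round(d['conf'],2),np.round(d['xyz'],3).tolist()) for d in bot.spot_point(q,p)[:3]])
E
```

```text
0.0 [ 0.2046 -0.5903  0.3033] [-3.14   0.     0.334] F [-0.1  0.   0.4] w 0.085 0.0
[ 1.167  0.522 -0.036  1.6    0.021  1.021 -0.113]
0.0726
scene [-0.169 -1.245  1.118]
cover_lip []
roll_holders []
scraper [(0.16, [0.67, -0.211, -0.003])]
scraper_grip []
scraper_tip []
label_roll [(0.97, [0.668, -0.433, 0.051]), (0.96, [0.301, -0.38, 0.054]), (0.75, [0.405, -0.341, 0.05])]
roll_center [(0.86, [0.838, -0.149, 0.023]), (0.83, [0.543, -0.35, 0.066]), (0.83, [0.406, -0.342, 0.025])]
roll_stand [(0.75, [0.538, -0.348, 0.001])]
printer [(0.68, [0.611, -0.026, 0.003]), (0.3, [0.386, 0.232, -0.001])]
white_carton []
clear_tape []
white_roll [(0.68, [0.672, -0.211, -0.003])]
desk_stapler [(0.57, [0.383, 0.232, -0.001])]
top [0.025 0.207 1.289]
cover_lip [(0.75, [0.539, -0.039, 0.085])]
roll_holders []
scraper [(0.9, [0.522, 0.313, 0.003])]
scraper_grip [(0.71, [0.52, 0.315, 0.019])]
scraper_tip [(0.67, [0.614, 0.358, 0.012])]
label_roll [(0.96, [0.539, -0.326, 0.061]), (0.84, [0.409, -0.342, 0.049]), (0.73, [0.304, -0.38, 0.046])]
roll_center [(0.95, [0.666, -0.431, 0.022]), (0.75, [0.301, -0.379, 0.029]), (0.66, [0.613, -0.027, 0.002])]
roll_stand [(0.71, [0.542, -0.348, 0.0])]
printer [(0.39, [0.449, -0.194, 0.05])]
white_carton [(0.88, [0.5, 0.188, 0.003]), (0.64, [0.541, -0.349, 0.001])]
clear_tape [(0.73, [0.452, -0.193, 0.002])]
white_roll [(0.88, [0.678, -0.214, 0.0])]
desk_stapler [(0.82, [0.384, 0.229, 0.001])]
```

View pics/scene0.png

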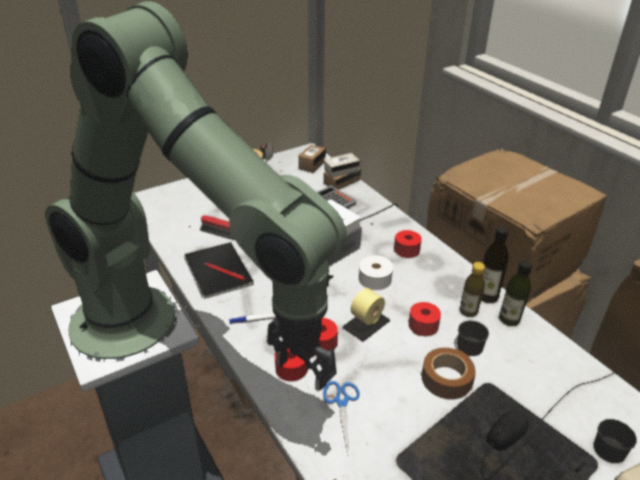

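View pics/top0.png

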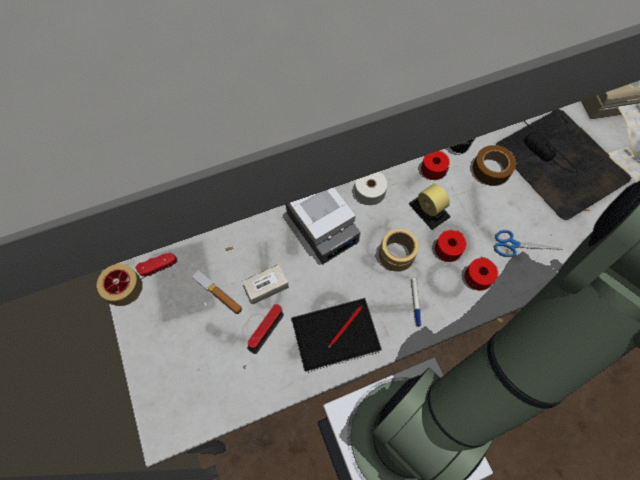

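The scene shows the yellow roll at (433,200) in the top view, the printer at (322,222) with its nose towards the robot, and the scraper from (240,310) to (197,275). I'll move over the roll first, looking with the wrist camera on the way.

```bash
python3 -m jog '[[[20,-6,0,0,0,0,1],[32,-9,0,0,0,0,1],[32,-9,0,0,0,0,1],[32,-9,0,0,0,0,1],[32,-9,0,0,0,0,1]]]'; python3 -m jog '[[[32,-9,0,0,0,0,1],[32,-9,0,0,0,0,1],[32,-9,0,0,0,0,1],[32,-9,0,0,0,0,1],[0,0,0,0,0,0,1]]]'
cat >> h.py <<'E'
def ray(p,uv,pose):
    K=p['intrinsics']; T=p['tool_from_camera']; d=(np.array(uv)-K[:2,2])/[K[0,0],K[1,1]]; r=np.hypot(*d)
    c=np.r_[d/max(r,1e-9)*np.sin(r),np.cos(r)]; M=R(pose[1]); return M@T[:3,3]+np.array(pose[0]) if 0 else (np.array(pose[0])+M@T[:3,3], M@T[:3,:3]@c)
def sray(p,uv):
    K=p['intrinsics']; c=np.linalg.inv(K)@np.r_[uv,1.]; return -p['R'].T@p['t'], p['R'].T@c
def tri(rays):
    A=np.zeros((3,3));b=np.zeros(3)
    for o,d in rays:
        d=d/np.linalg.norm(d);P=np.eye(3)-np.outer(d,d);A+=P;b+=P@o
    x=np.linalg.solve(A,b); return x,[np.linalg.norm((np.eye(3)-np.outer(d,d)/(d@d))@(x-o)) for o,d in rays]
def look(qs,name=None,cam='wrist'):
    s=bot.observe(); p=bot.grab_frame(cam)
    if name: save(p,name)
    for q in qs: print(q,[(round(d['conf'],2),np.round(d['xyz'],4).tolist()) for d in bot.spot_point(q,p)[:4] if d['conf']>.3])
    return s,p
E
python3 - <<'E'
from h import *
st()
s,p=look(['roll_center','label_roll','roll_stand','cover_lip','printer','roll_holders'],'w1.png')
print(np.round(p['tool_from_camera'],3),p['intrinsics'])
E
```

```text
clock: 1.9
position: [0.3318, -0.5015, 0.304]
tool_rot: [3.141, -0.0, 0.334]
force: [0.8, -1.3, -0.6]
grip_width: 0.0855
finger_force: 0.0
clock: 2.4
position: [0.4439, -0.423, 0.3038]
tool_rot: [-3.141, -0.002, 0.34]
force: [0.2, 1.2, 0.5]
grip_width: 0.0858
finger_force: 0.0
2.4 [ 0.4439 -0.423   0.3038] [-3.141e+00 -2.000e-03  3.400e-01] F [0.2 1.2 0.5] w 0.0858 0.0
[ 0.726  0.503 -0.088  1.631  0.047  1.01  -0.607]
roll_center [(0.91, [0.4041, -0.3421, 0.0307]), (0.9, [0.2999, -0.376, 0.0262])]
label_roll [(0.92, [0.3009, -0.3774, 0.0501]), (0.82, [0.4099, -0.3418, 0.0554]), (0.76, [0.5346, -0.3282, 0.0679])]
roll_stand []
cover_lip []
printer []
roll_holders []
[[ 0.001 -0.946 -0.323  0.083]
 [ 1.     0.001  0.001 -0.   ]
 [-0.    -0.323  0.946 -0.07 ]
 [ 0.     0.     0.     1.   ]] [[371.64829954   0.         317.8813665 ]
 [  0.         371.64829954 237.52171556]
 [  0.           0.           1.        ]]
```

View pics/w1.png

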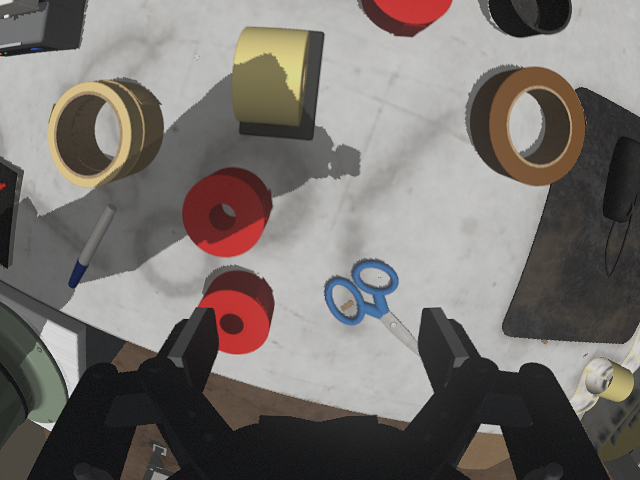

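The wrist picture shows the yellow roll at about (270,80) in its stand, red look-alikes at (225,212) and (237,310), and the printer's nose at the top left. I'll take two more viewpoints toward the printer.

```bash
python3 -m jog '[[[19,-29,0,0,0,0,1],[19,-29,0,0,0,0,1],[19,-29,0,0,0,0,1],[19,-29,0,0,0,0,1],[0,0,0,0,0,0,1]]]' >/dev/null
python3 - <<'E'
from h import *
st()
s,p=look(['roll_center','label_roll','roll_stand','cover_lip','printer','roll_holders'],'w2.png')
E
python3 -m jog '[[[17,-28,0,0,0,0,1],[17,-28,0,0,0,0,1],[17,-28,0,0,0,0,1],[17,-28,0,0,0,0,1],[0,-28,0,0,0,0,1]]]' >/dev/null;python3 -m jog '[[[0,-28,0,0,0,0,1],[0,0,0,0,0,0,1]]]' >/dev/null
python3 - <<'E'
from h import *
st()
s,p=look(['cover_lip','printer','roll_holders','white_carton','roll_center','roll_stand'],'w3.png')
a=np.vstack([cv2.imread('pics/w2.png'),cv2.imread('pics/w3.png')]); cv2.imwrite('pics/w23.png',cv2.resize(a,(400,600),interpolation=cv2.INTER_AREA))
E
```

```text
3.25 [ 0.475  -0.2881  0.3042] [-3.141e+00 -1.000e-03  3.380e-01] F [-0.  -0.6 -0.4] w 0.0851 0.0
[ 0.53   0.412 -0.121  1.781  0.058  0.951 -0.848]
roll_center [(0.84, [0.4049, -0.3419, 0.0267]), (0.76, [0.2996, -0.3745, 0.0258]), (0.69, [0.668, -0.4325, 0.0278]), (0.55, [0.5346, -0.3261, 0.0698])]
label_roll [(0.77, [0.3028, -0.3734, 0.0495]), (0.64, [0.6666, -0.4327, 0.0526]), (0.56, [0.5326, -0.3235, 0.0699]), (0.56, [0.4089, -0.343, 0.0513])]
roll_stand []
cover_lip [(0.81, [0.5461, -0.0424, 0.0845])]
printer [(0.73, [0.6147, -0.029, 0.0021])]
roll_holders []
4.3 [ 0.4824 -0.1084  0.304 ] [-3.141 -0.     0.337] F [ 0.1 -0.8 -0.2] w 0.0852 0.0
[ 0.249  0.319 -0.184  1.929  0.072  0.899 -1.205]
cover_lip [(0.64, [0.5458, -0.0416, 0.0859])]
printer [(0.85, [0.6133, -0.029, 0.0031])]
roll_holders [(0.42, [0.3809, 0.2287, 0.0029])]
white_carton [(0.78, [0.5031, 0.1842, -0.0019])]
roll_center [(0.89, [0.541, -0.3459, 0.0655]), (0.79, [0.6677, -0.4312, 0.0258]), (0.65, [0.4078, -0.343, 0.0255])]
roll_stand [(0.86, [0.5451, -0.3466, -0.0007])]
```

View pics/w3.png

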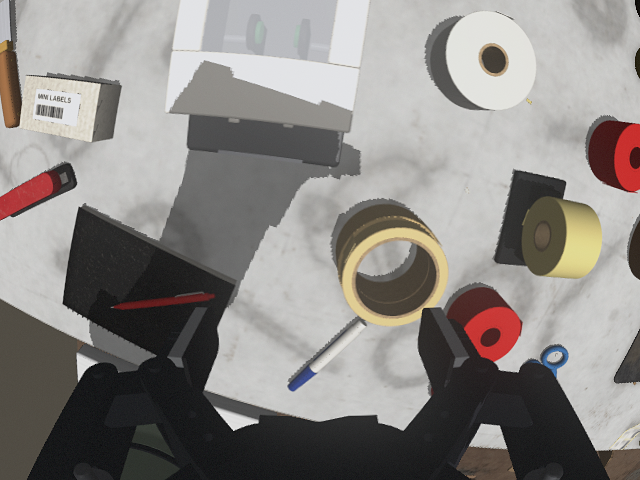

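The picture shows the printer top-centre: lip front edge from about (168,113) to (352,131), stand's left base-plate edge from (515,170) to (496,263), roll face at (543,237). I'll back-project these for yaw and check sizes.

```bash
cat >> h.py <<'E'
def atz(o,d,z): return o+d*(z-o[2])/d[2]
E
cat > m1.py <<'E'
from h import *
import pickle
g=bot.grab_frame('wrist'); s=bot.observe()
pose=(s['position'],s['tool_rot'])
def seg(a,b,z):
    A=atz(*ray(g,a,pose),z);B=atz(*ray(g,b,pose),z);d=B-A
    return np.round(A,4),np.round(B,4),round(np.linalg.norm(d),4),round(np.degrees(np.arctan2(d[1],d[0])),2)
print('lip front',seg((168,113),(352,131),.085))
print('cover front top edge',seg((172,52),(360,68),.12))
print('cover left',seg((172,52),(178,1),.12)); print('cover right',seg((360,68),(370,1),.12))
print('nose front', seg((190,150),(336,165),.07))
print('stand left',seg((515,170),(496,263),.01))
print('stand back',seg((515,170),(565,180),.01))
for q in ('printer','roll_stand','label_roll'):
    for t in bot.trace(q,g)[:2]:
        m=t['region']; ys,xs=np.where(m); print(q,round(t['conf'],2),m.sum(),xs.min(),xs.max(),ys.min(),ys.max())
im=g['img'][:,:,::-1]; c=np.hstack([cv2.resize(im[0:200,150:390],None,fx=1.65,fy=1.65,interpolation=cv2.INTER_CUBIC),cv2.resize(im[150:350,450:690],None,fx=1.65,fy=1.65,interpolation=cv2.INTER_CUBIC)]); cv2.imwrite('pics/c1.png',c); print(c.shape)
E
python3 m1.py
```

```text
lip front (array([0.5285, 0.0318, 0.085 ]), array([ 0.5584, -0.1131,  0.085 ]), np.float64(0.1479), np.float64(-78.36))
cover front top edge (array([0.5753, 0.0284, 0.12  ]), array([ 0.6014, -0.1002,  0.12  ]), np.float64(0.1311), np.float64(-78.54))
cover left (array([0.5753, 0.0284, 0.12  ]), array([0.6128, 0.0373, 0.12  ]), np.float64(0.0385), np.float64(13.46))
cover right (array([ 0.6014, -0.1002,  0.12  ]), array([ 0.6497, -0.0908,  0.12  ]), np.float64(0.0492), np.float64(10.95))
nose front (array([0.5016, 0.0093, 0.07  ]), array([ 0.5274, -0.1118,  0.07  ]), np.float64(0.1238), np.float64(-78.0))
stand left (array([ 0.5866, -0.3015,  0.01  ]), array([ 0.4817, -0.3292,  0.01  ]), np.float64(0.1086), np.float64(-165.2))
stand back (array([ 0.5866, -0.3015,  0.01  ]), array([ 0.6041, -0.3726,  0.01  ]), np.float64(0.0732), np.float64(-76.25))
printer 0.69 28785 159 363 0 165
roll_stand 0.88 2880 491 563 168 264
label_roll 0.96 3467 445 519 286 360
label_roll 0.84 3282 586 639 118 189
(330, 710, 3)
```

View pics/c1.png

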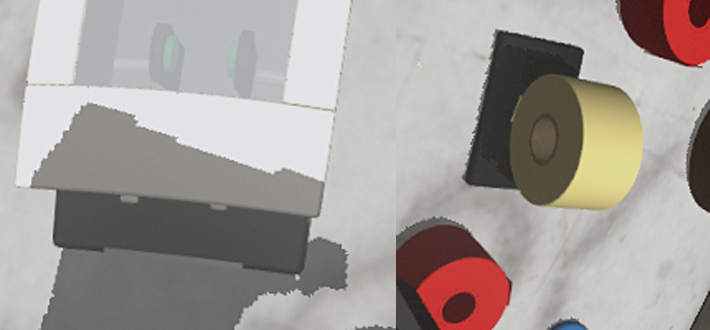

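Printer yaw ≈ 0.204 (its edges agree), lip ≈ (0.546,-0.042,0.085), stand yaw ≈ 0.25 with correct plate size. Next, the scraper.

```bash
python3 -m jog '[[[8,-27,0,0,0,0,1],[8,-27,0,0,0,0,1],[8,-27,0,0,0,0,1],[8,-27,0,0,0,0,1],[8,-27,0,0,0,0,1]]]' >/dev/null;python3 -m jog '[[[8,-27,0,0,0,0,1],[8,-27,0,0,0,0,1],[8,-27,0,0,0,0,1],[8,-27,0,0,0,0,1],[8,-27,0,0,0,0,1]]]' >/dev/null
python3 - <<'E'
from h import *
st(); look(['scraper','scraper_grip','scraper_tip'])
E
python3 -m jog '[[[12,-25,0,0,0,0.05,1],[12,-25,0,0,0,0.05,1],[0,-25,0,0,0,0,1],[0,0,0,0,0,0,1],[0,0,0,0,0,0,1]]]' >/dev/null
cat > m2.py <<'E'
from h import *
s=st(); _,g=look(['scraper','scraper_grip','scraper_tip'],'w4.png')
pose=(s['position'],s['tool_rot'])
m=bot.trace('scraper',g)[0]['region']; pts=np.argwhere(m)[:,::-1]
W=np.array([atz(*ray(g,u,pose),.013)[:2] for u in pts]); c=W.mean(0)
(cx,cy),(w,h),a=cv2.minAreaRect((W*1000).astype(np.float32)); print('rect',cx,cy,w,h,a)
u,S,V=np.linalg.svd(W-c,full_matrices=False); print('cent',c,'dir',V[0],np.degrees(np.arctan2(V[0][1],V[0][0]))); pr=(W-c)@V[0]; print(pr.min(),pr.max(),c+V[0]*pr.min(),c+V[0]*pr.max())
E
python3 m2.py
```

```text
5.85 [0.47   0.1715 0.3039] [ 3.142 -0.     0.334] F [ 0.2  0.1 -1.1] w 0.0853 0.0
[-0.228  0.336 -0.303  1.911  0.125  0.912 -1.828]
scraper [(0.92, [0.5265, 0.3147, -0.0002]), (0.64, [0.6141, -0.0254, 0.0014])]
scraper_grip [(0.77, [0.5232, 0.3115, 0.0125])]
scraper_tip [(0.92, [0.6097, 0.3595, 0.0128])]
6.55 [0.4722 0.2488 0.3038] [3.141 0.    0.233] F [ 1.2 -0.1 -1. ] w 0.0852 0.0
[-0.37   0.389 -0.297  1.83   0.138  0.943 -2.064]
scraper [(0.95, [0.5237, 0.3135, -0.0]), (0.45, [0.4535, -0.1972, 0.0022])]
scraper_grip [(0.95, [0.5224, 0.313, 0.013])]
scraper_tip [(0.71, [0.5245, 0.3123, 0.0007]), (0.62, [0.6076, 0.3654, 0.0113])]
rect 533.4661254882812 320.016845703125 175.5783233642578 27.025348663330078 28.22673797607422
cent [0.53534352 0.32079516] dir [-0.88025448 -0.47450191] -151.67307583699457
-0.0857526855377908 0.08981429597949463 [0.6108277  0.36148497] [0.45628408 0.2781781 ]
```

View pics/w4.png

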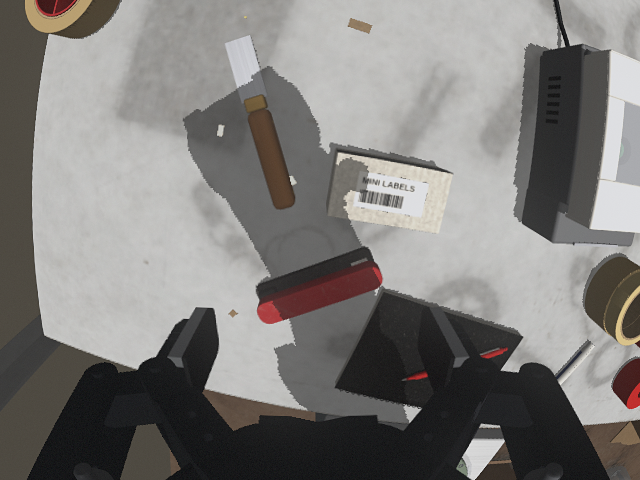

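The picture shows the scraper, blade tip at (238,40), handle end at (285,205), the carton close on its right at (330,150)–(453,232) so I'll pre-narrow the fingers. Grip (0.5224,0.3135), yaw 0.494.

```bash
python3 -m jog '[[[21,-17,0,0,0,0,0.5],[21,-17,0,0,0,0,0.5],[21,-17,0,0,0,0,0.5],[0,0,30,0,0,-0.13,0.5],[0,0,40,0,0,-0.13,0.5]]]' 60 >/dev/null; python3 -m jog '[[[0,0,30,0,0,0,0.5],[0,0,30,0,0,0,0.5],[0,0,20,0,0,0,0.5],[0,0,0,0,0,0,0.5],[0,0,0,0,0,0,0.5]]]' >/dev/null
python3 - <<'E'
from h import *
s=st(); look(['scraper_grip','scraper'])
M=R(s['tool_rot']); print('d tool mm',(M.T@(np.array([.5224,.3135,.075])-s['position'])*1000).round(1), 'wz',s['tool_rot'][2]-.494)
E
```

```text
7.8 [0.5217 0.3137 0.1544] [ 3.142 -0.     0.493] F [-0.2  0.3  0.3] w 0.0425 0.0
[-0.433  0.697 -0.302  1.745  0.286  0.743 -1.958]
scraper_grip [(0.7, [0.5235, 0.3132, 0.0149])]
scraper [(0.64, [0.5247, 0.3137, -0.0011])]
d tool mm [ 0.5  0.5 79.4] wz -0.0005506697886108469
```

```bash
python3 -m jog '[[[0,0,25,0,0,0,0.5],[0,0,25,0,0,0,0.5],[0,0,15,0,0,0,0.5],[0,0,10,0,0,0,0.5],[0,0,0,0,0,0,0.5]]]'; python3 -m jog '[[[0,0,4,0,0,0,0.5],[0,0,0,0,0,0,0.1],[0,0,0,0,0,0,0.1],[0,0,0,0,0,0,0],[0,0,0,0,0,0,0]]]' 100;python3 -m jog '[[[0,0,0,0,0,0,0],[0,0,0,0,0,0,0],[0,0,0,0,0,0,0]]]'
```

```text
clock: 8.45
position: [0.5213, 0.3138, 0.0784]
tool_rot: [3.141, 0.001, 0.494]
force: [-0.9, -0.0, 0.6]
grip_width: 0.0425
finger_force: 0.0
clock: 8.95
position: [0.5218, 0.314, 0.0759]
tool_rot: [-3.142, -0.001, 0.494]
force: [-2.0, -1.2, 6.3]
grip_width: 0.0195
finger_force: 98.4
clock: 9.25
position: [0.5218, 0.314, 0.0759]
tool_rot: [-3.142, -0.001, 0.494]
force: [0.2, -0.7, 6.2]
grip_width: 0.0199
finger_force: 98.4
```

```bash
python3 -m jog '[[[0,0,-15,0,0,0,0],[0,0,-30,0,0,0,0],[0,0,-40,0,0,0,0],[0,0,-45,0,0,0,0],[0,0,-45,0,0,0,0]]]'; python3 -m jog '[[[-15,16,0,0,0,0,0],[-25,27,0,0,0,0,0],[-28,30,0,0,0,0,0],[-28,30,0,0,0,0,0],[-28,30,0,0,0,0,0]]]'>/dev/null; python3 -m jog '[[[-28,30,0,0,0,0,0],[-28,30,0,0,0,0,0],[-28,30,0,0,0,0,0],[-28,30,0,0,0,0,0],[-20,22,0,0,0,0,0]]]'>/dev/null;  python3 -m jog '[[[-11,12,0,0,0,0.06,0],[0,0,0,0,0,0.12,0],[0,0,0,0,0,0.11,0],[0,0,0,0,0,0,0],[0,0,0,0,0,0,0]]]'
cat > m3.py <<'E'
from h import *
s=st(); _,g=look(['cover_lip','printer','scraper_tip','scraper_grip','scraper','masking_tape','desk_stapler'],'w5.png')
M=R(s['tool_rot']); y=.204; L=np.array([.5458,-.0422]); 
G=L-.125*np.array([np.cos(y),np.sin(y)])
print('d tool mm',(M.T@(np.r_[G,.25]-s['position'])*1000).round(1),'wz',s['tool_rot'][2]-y)
E
python3 m3.py
```

```text
clock: 9.75
position: [0.5211, 0.3136, 0.253]
tool_rot: [-3.141, -0.001, 0.494]
force: [0.6, 0.0, -0.0]
grip_width: 0.0198
finger_force: 97.9
clock: 11.25
position: [0.4226, -0.0648, 0.2504]
tool_rot: [3.141, -0.001, 0.207]
force: [-0.3, 1.1, -2.0]
grip_width: 0.0201
finger_force: 97.8
11.25 [ 0.4226 -0.0648  0.2504] [ 3.141e+00 -1.000e-03  2.070e-01] F [-0.3  1.1 -2. ] w 0.0201 97.84865856170654
[ 0.22   0.299 -0.247  2.14   0.111  0.713 -1.465]
cover_lip [(0.61, [0.5443, -0.0437, 0.0864])]
printer [(0.31, [0.5461, -0.0442, 0.0847])]
scraper_tip [(0.72, [0.5231, -0.0416, 0.1864])]
scraper_grip [(0.55, [0.4227, -0.0642, 0.1887])]
scraper [(0.83, [0.4267, -0.0632, 0.1749])]
masking_tape []
desk_stapler [(0.76, [0.3816, 0.2274, 0.0027])]
d tool mm [0.2 2.8 0.4] wz 0.0029972218538169837
```

View pics/w5.png

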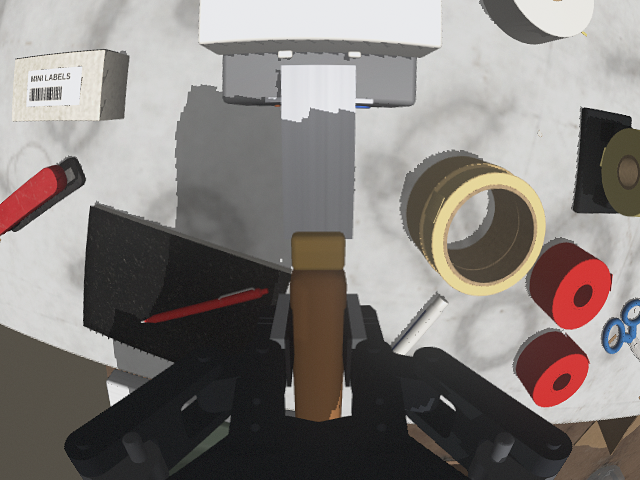

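The picture shows the scraper held straight, tip at (319,65), aligned with the printer's lip edge at (200,42)–(440,48). I'll lower and feel for the deck.

```bash
python3 -m jog '[[[6,2,20,0,0,0,0],[0,0,30,0,0,0,0],[0,0,30,0,0,0,0],[0,0,20,0,0,0,0],[0,0,4,0,0,0,0]]]'; python3 -m jog '[[[0,0,0,0,0,0,0],[0,0,0,0,0,0,0]]]'
for i in 1; do python3 -m jog '[[[0,0,2,0,0,0,0],[0,0,0,0,0,0,0]]]';python3 -m jog '[[[0,0,2,0,0,0,0],[0,0,0,0,0,0,0]]]'; done | egrep 'pos|force|rot'
```

```text
clock: 12.15
position: [0.4278, -0.066, 0.1442]
tool_rot: [-3.141, 0.003, 0.204]
force: [0.2, -0.5, -1.1]
grip_width: 0.0201
finger_force: 98.0
clock: 12.35
position: [0.4291, -0.0662, 0.1468]
tool_rot: [3.141, -0.001, 0.204]
force: [0.1, -0.7, -0.5]
grip_width: 0.0201
finger_force: 98.0
position: [0.4289, -0.0662, 0.1444]
tool_rot: [3.141, -0.001, 0.204]
force: [0.1, -0.2, -1.1]
finger_force: 98.0
position: [0.4287, -0.0662, 0.1419]
tool_rot: [3.142, -0.0, 0.204]
force: [0.2, 0.3, -0.3]
finger_force: 98.0
```

```bash
python3 - <<'E'
from h import *
for c in ('scene','top'): look(['scraper_tip','cover_lip'],None,c)
look(['scraper_tip','cover_lip'])
E
```

```text
scraper_tip [(0.84, [0.5318, -0.0473, 0.0773])]
cover_lip [(0.68, [0.5408, -0.0426, 0.0837])]
scraper_tip [(0.7, [0.5286, -0.0502, 0.0785])]
cover_lip [(0.95, [0.5444, -0.0379, 0.0861])]
scraper_tip [(0.92, [0.5292, -0.0429, 0.0774])]
cover_lip [(0.77, [0.5461, -0.0434, 0.0888])]
```

```bash
(python3 -m jog '[[[0,0,1.5,0,0,0,0],[0,0,0,0,0,0,0]]]';python3 -m jog '[[[0,0,1,0,0,0,0],[0,0,0,0,0,0,0]]]';python3 -m jog '[[[0,0,1,0,0,0,0],[0,0,0,0,0,0,0]]]') | egrep 'pos|force|rot'
```

```text
position: [0.4286, -0.0661, 0.1402]
tool_rot: [-3.141, 0.0, 0.204]
force: [-0.0, 0.2, -0.4]
finger_force: 98.0
position: [0.4286, -0.0661, 0.1393]
tool_rot: [-3.142, 0.0, 0.204]
force: [-1.5, 0.0, -0.3]
finger_force: 98.0
position: [0.4287, -0.0662, 0.1384]
tool_rot: [3.142, -0.0, 0.204]
force: [-2.5, 0.1, 3.6]
finger_force: 98.5
```

Deck felt exactly where expected (blade mid 75 mm at TCP 0.1387). Raise 3.5 mm and insert 35 mm.

```bash
(python3 -m jog '[[[0,0,-3.5,0,0,0,0],[0,0,0,0,0,0,0],[8,0,0,0,0,0,0],[8,0,0,0,0,0,0],[0,0,0,0,0,0,0]]]';python3 -m jog '[[[7,0,0,0,0,0,0],[6,0,0,0,0,0,0],[6,0,0,0,0,0,0],[0,0,0,0,0,0,0],[0,0,0,0,0,0,0]]]') | egrep 'clock|pos|force|rot'
python3 - <<'E'
from h import *
for c in ('scene','top'): look(['scraper_tip','cover_lip'],c+'1.png',c)
look(['scraper_grip','cover_lip'],'w6.png')
E
```

```text
clock: 14.3
position: [0.4457, -0.0625, 0.1419]
tool_rot: [-3.141, -0.001, 0.204]
force: [-0.1, -0.0, -1.3]
finger_force: 98.0
clock: 14.8
position: [0.4629, -0.059, 0.1418]
tool_rot: [-3.142, 0.0, 0.204]
force: [-0.3, -0.0, -0.4]
finger_force: 98.0
scraper_tip [(0.85, [0.5635, -0.0407, 0.0758])]
cover_lip [(0.97, [0.5422, -0.0417, 0.0826])]
scraper_tip [(0.89, [0.5605, -0.0435, 0.0796])]
cover_lip [(0.64, [0.5436, -0.0403, 0.0848])]
scraper_grip []
cover_lip [(0.9, [0.5436, -0.0417, 0.0855])]
```

View pics/w6.png

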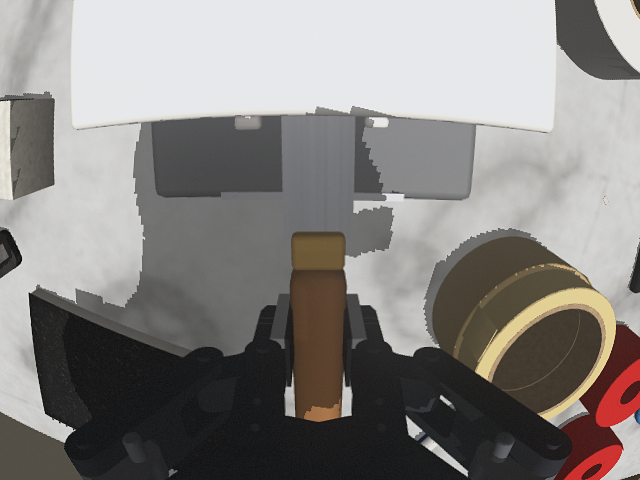

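The picture shows the blade passing under the lip at (320,115), with the fingers well clear of the nose. Now prise up.

```bash
(python3 -m jog '[[[0,0,-2,0,0,0,0],[0,0,-2,0,0,0,0],[0,0,-2,0,0,0,0],[0,0,-2,0,0,0,0]]]';python3 -m jog '[[[0,0,-2,0,0,0,0],[0,0,-2,0,0,0,0],[0,0,-2,0,0,0,0],[0,0,-2,0,0,0,0]]]';python3 -m jog '[[[0,0,-2,0,0,0,0],[0,0,-2,0,0,0,0],[0,0,-1,0,0,0,0],[0,0,0,0,0,0,0]]]';python3 -m jog '[[[0,0,0,0,0,0,0],[0,0,0,0,0,0,0],[0,0,0,0,0,0,0],[0,0,0,0,0,0,0],[0,0,0,0,0,0,0]]]') | egrep 'clock|pos|^force|rot'
python3 - <<'E'
from h import *
look(['roll_holders','printer'],'w7.png'); look(['roll_holders'],None,'top')
E
```

```text
clock: 15.65
position: [0.4628, -0.0591, 0.1501]
tool_rot: [-3.142, 0.0, 0.204]
force: [-0.1, 0.0, -3.1]
clock: 16.05
position: [0.463, -0.0591, 0.1582]
tool_rot: [3.142, -0.0, 0.204]
force: [-0.3, 0.2, -0.6]
clock: 16.45
position: [0.463, -0.0591, 0.1631]
tool_rot: [3.142, -0.0, 0.204]
force: [0.9, -0.1, -1.8]
clock: 16.95
position: [0.4629, -0.0591, 0.1629]
tool_rot: [-3.142, -0.0, 0.204]
force: [-1.1, -0.7, -0.8]
roll_holders []
printer [(0.88, [0.6118, -0.0289, -0.0003])]
roll_holders [(0.84, [0.615, -0.0266, 0.0758])]
```

View pics/w7.png

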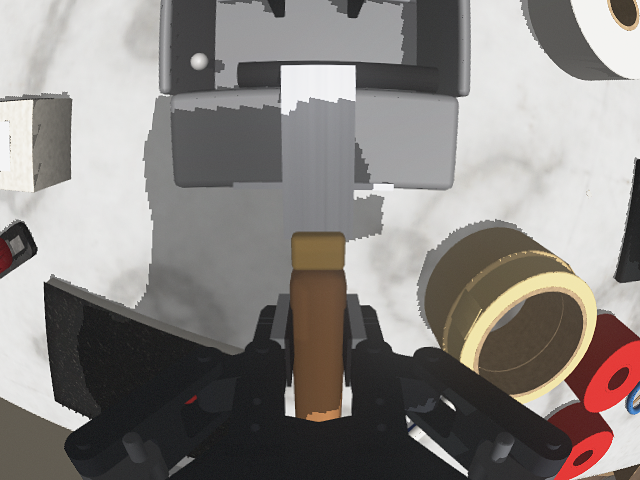

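The cover is open; the tub with the black holders shows at the top (280,8),(355,8). Lift away, look at the holders, and take the scraper back to its own spot.

```bash
(python3 -m jog '[[[0,0,-15,0,0,0,0],[0,0,-30,0,0,0,0],[0,0,-30,0,0,0,0],[0,0,-35,0,0,0,0],[0,0,-30,0,0,0,0]]]';python3 -m jog '[[[0,-20,0,0,0,0,0],[20,-20,0,0,0,0,0],[20,0,0,0,0,0,0],[0,0,0,0,0,0,0],[0,0,0,0,0,0,0]]]') | egrep 'clock|pos|^force|rot'
python3 - <<'E'
from h import *
s,g=look(['roll_holders','printer','scraper_grip'],'w8.png'); look(['roll_holders','printer'],None,'top'); look(['roll_holders','printer'],None,'scene')
E
```

```text
clock: 17.7
position: [0.4628, -0.059, 0.3046]
tool_rot: [3.142, -0.001, 0.204]
force: [-0.1, -0.4, -1.5]
clock: 18.2
position: [0.4938, -0.0118, 0.3026]
tool_rot: [-3.141, 0.001, 0.204]
force: [-0.1, -0.5, -1.2]
roll_holders [(0.56, [0.6165, -0.0285, 0.0758])]
printer [(0.6, [0.6119, -0.0276, -0.0016]), (0.35, [0.4967, -0.0095, 0.2276])]
scraper_grip [(0.84, [0.4939, -0.0144, 0.243])]
roll_holders [(0.73, [0.614, -0.0275, 0.0777])]
printer [(0.6, [0.6137, -0.0244, 0.002]), (0.31, [0.4941, -0.0114, 0.241])]
roll_holders [(0.79, [0.618, -0.0298, 0.0796])]
printer [(0.6, [0.6132, -0.0265, -0.0005]), (0.51, [0.4968, 0.189, 0.0008])]
```

View pics/w8.png

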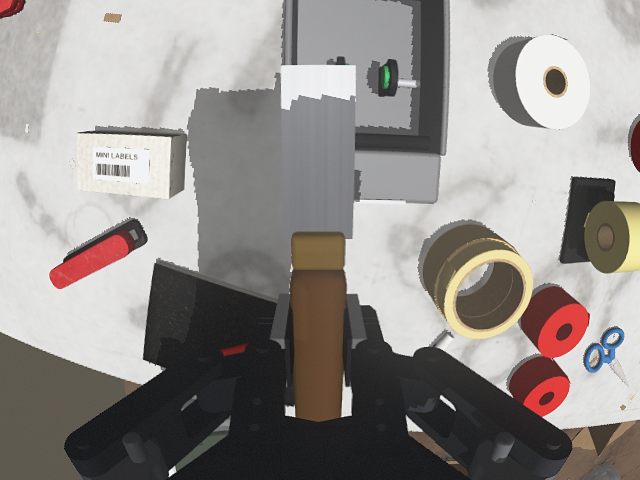

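```bash
(python3 -m jog '[[[6,-20,0,0,0,0,0],[9,-30,0,0,0,0,0],[10,-33,0,0,0,0,0],[10,-33,0,0,0,0,0],[10,-33,0,0,0,0,0]]]';python3 -m jog '[[[10,-33,0,0,0,0,0],[10,-33,0,0,0,0,0],[10,-33,0,0,0,0,0],[10,-33,0,0,0,0,0],[9,-30,0,0,0,0,0]]]'; python3 -m jog '[[[0,0,0,0,0,-0.1,0],[0,0,0,0,0,-0.1,0],[0,0,0,0,0,-0.09,0],[0,0,0,0,0,0,0],[0,0,0,0,0,0,0]]]') | egrep 'clock|pos|^force|rot'
python3 - <<'E'
from h import *
s=bot.observe(); M=R(s['tool_rot']); print('d tool mm',(M.T@(np.array([.522,.314,.12])-s['position'])*1000).round(1))
E
```

```text
clock: 19.2
position: [0.5079, 0.1445, 0.303]
tool_rot: [3.142, -0.0, 0.204]
force: [0.4, -0.1, -0.1]
clock: 19.7
position: [0.523, 0.3135, 0.3028]
tool_rot: [-3.141, 0.0, 0.204]
force: [-0.1, -0.2, -0.7]
clock: 20.2
position: [0.5232, 0.3116, 0.3029]
tool_rot: [-3.142, 0.0, 0.491]
force: [0.1, -0.0, -1.8]
d tool mm [ 1.000e-01 -2.700e+00  1.829e+02]
```

```bash
(python3 -m jog '[[[0,-3,30,0,0,0,0],[0,0,45,0,0,0,0],[0,0,45,0,0,0,0],[0,0,40,0,0,0,0],[0,0,25,0,0,0,0]]]';python3 -m jog '[[[0,0,15,0,0,0,0],[0,0,12,0,0,0,0],[0,0,7,0,0,0,0],[0,0,4,0,0,0,0],[0,0,0,0,0,0,0]]]';python3 -m jog '[[[0,0,1.5,0,0,0,0],[0,0,0,0,0,0,0]]]';python3 -m jog '[[[0,0,1.5,0,0,0,0],[0,0,0,0,0,0,0]]]') | egrep 'clock|pos|^force|rot'
```

```text
clock: 20.7
position: [0.5209, 0.3138, 0.115]
tool_rot: [3.141, 0.003, 0.491]
force: [0.8, -0.2, -1.6]
clock: 21.2
position: [0.5219, 0.3145, 0.0802]
tool_rot: [-3.142, -0.001, 0.493]
force: [-0.0, -0.0, -0.7]
clock: 21.4
position: [0.522, 0.3145, 0.0789]
tool_rot: [-3.142, -0.001, 0.493]
force: [-0.5, -0.5, -0.4]
clock: 21.6
position: [0.5217, 0.3144, 0.077]
tool_rot: [3.142, -0.0, 0.494]
force: [0.3, -0.9, 0.2]
```

```bash
(python3 -m jog '[[[0,0,1,0,0,0,0],[0,0,0,0,0,0,0],[0,0,0,0,0,0,0.4],[0,0,0,0,0,0,0.4],[0,0,0,0,0,0,0.4]]]';python3 -m jog '[[[0,0,-6,0,0,0,0.4],[0,0,-15,0,0,0,0.4],[0,0,-40,0,0,0,0.4],[0,0,-45,0,0,0,0.4],[0,0,-45,0,0,0,0.4]]]';python3 -m jog '[[[0,10,-40,0,0,0,0.7],[0,20,-30,0,0,0,1],[0,30,0,0,0,0,1],[0,35,0,0,0,0,1],[0,35,0,0,0,0,1]]]') | egrep 'clock|pos|^force|rot|width'
python3 - <<'E'
from h import *
look(['scraper','scraper_tip','scraper_grip'],None,'wrist');look(['scraper','scraper_tip','scraper_grip'],None,'top')
s=bot.observe(); M=R(s['tool_rot']); print('d tool mm to holders view',(M.T@(np.array([.52,-.03,.30])-s['position'])*1000).round(1))
E
```

```text
clock: 22.1
position: [0.5217, 0.3145, 0.0759]
tool_rot: [-3.142, -0.0, 0.494]
force: [0.0, -0.4, 0.7]
grip_width: 0.0342
clock: 22.6
position: [0.5214, 0.3143, 0.2298]
tool_rot: [-3.141, -0.0, 0.494]
force: [1.1, 0.6, -0.4]
grip_width: 0.0342
clock: 23.1
position: [0.5836, 0.1989, 0.2987]
tool_rot: [3.141, -0.002, 0.494]
force: [0.3, 0.0, -0.5]
grip_width: 0.0856
scraper []
scraper_tip []
scraper_grip [(0.9, [0.5218, 0.3147, 0.0124])]
scraper [(0.91, [0.5215, 0.3144, 0.0012])]
scraper_tip [(0.65, [0.6118, 0.3589, 0.0122]), (0.55, [0.6126, -0.0244, 0.0747])]
scraper_grip [(0.86, [0.5233, 0.318, 0.017]), (0.41, [0.6126, 0.3605, 0.0121])]
d tool mm to holders view [-165.1  173.4   -2.7]
```

```bash
(python3 -m jog '[[[-20,20,0,0,0,0,1],[-26,27,0,0,0,0,1],[-30,32,0,0,0,0,1],[-30,32,0,0,0,0,1],[-30,32,0,0,0,0,1]]]'; python3 -m jog '[[[-29,30,0,0,0,0.1,1],[0,0,0,0,0,0.1,1],[0,0,0,0,0,0.09,1],[0,0,0,0,0,0,1],[0,0,0,0,0,0,1]]]') | egrep 'clock|pos|^force|rot'
python3 - <<'E'
from h import *
s,g=look(['roll_holders','printer','roll_center','roll_stand'],'w9.png')
for t in bot.trace('printer',g)[:1]: print(t['conf'],t['region'].sum())
E
```

```text
clock: 24.0
position: [0.5306, 0.0089, 0.2972]
tool_rot: [3.142, -0.0, 0.495]
force: [1.5, -1.8, -0.0]
clock: 24.5
position: [0.52, -0.0298, 0.297]
tool_rot: [-3.142, -0.0, 0.208]
force: [-0.0, 0.0, 0.0]
roll_holders [(0.74, [0.6154, -0.0279, 0.0803]), (0.33, [0.5466, -0.0422, 0.0843])]
printer [(0.84, [0.6151, -0.0262, 0.0015])]
roll_center [(0.79, [0.407, -0.3442, 0.0255]), (0.6, [0.5423, -0.3505, 0.0641])]
roll_stand [(0.93, [0.5465, -0.3455, 0.0034])]
0.56 38204
```

View pics/w9.png

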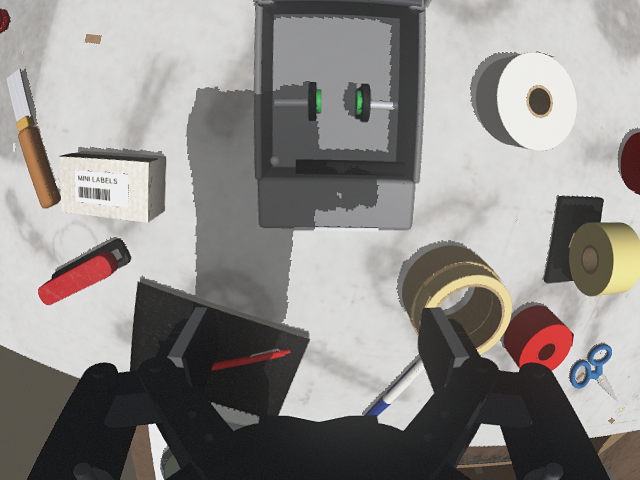

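The picture shows the open tub with the holders, outer faces at columns 308 and 371, rows 82–122, and the roll at (605,258). That was my eleventh view, one over the limit, so I'll use only numbers from here.

```bash
python3 - <<'E'
from h import *
g=bot.grab_frame('wrist'); s=bot.observe(); pose=(s['position'],s['tool_rot'])
P=lambda u,z: atz(*ray(g,u,pose),z)
def yaw(a,b,z,off=0):
    d=P(a,z)-P(b,z); return round(np.arctan2(d[1],d[0])+off,3), round(np.linalg.norm(d),4)
print('holders mid',P((339.5,102.3),.075), 'width',np.linalg.norm(P((308,101.5),.075)-P((371,103),.075)))
print('L-R yaw',yaw((308,101.5),(371,103),.075,-np.pi/2))
print('nose',yaw((259,226),(412,229),.07,-np.pi/2),'left',yaw((259.5,5),(257,178),.085),'right',yaw((424,5),(417,180),.085))
im=g['img'].astype(int)
# green hubs centroids
gr=(im[:,:,1]>im[:,:,0]+40)&(im[:,:,1]>im[:,:,2]+20); n,l,stt,c=cv2.connectedComponentsWithStats(gr.astype(np.uint8))
for i in range(1,n):
    if stt[i,4]>20: print('green',c[i],stt[i])
for u in (40,): 
    y=(im[:,:,0]>120)&(im[:,:,2]<im[:,:,0]*.8)&(im[:,:,1]>im[:,:,0]*.8)
E
(python3 -m jog '[[[0,20,0,0,0,0,1],[0,30,0,0,0,0,1],[0,34,0,0,0,0,1],[-2,34,0,0,0,0,1],[-4,34,0,0,0,0,1]]]'; python3 -m jog '[[[-12,34,0,0,0,0,1],[-14,34,0,0,0,-0.04,1],[-14,0,0,0,0,0,1],[0,0,0,0,0,0,1],[0,0,0,0,0,0,1]]]') | egrep 'clock|pos|^force|rot'
cat > m4.py <<'E'
from h import *
s,g=look(['roll_center','label_roll','roll_stand','roll_holders']); pose=(s['position'],s['tool_rot'])
t=[d for d in bot.trace('label_roll',g)]
im=g['img'].astype(int)
hsv=cv2.cvtColor(g['img'],cv2.COLOR_RGB2HSV)
for d in t[:5]:
    m=d['region']; c=np.argwhere(m).mean(0)[::-1]; h=np.median(hsv[m][:,0]); 
    print('roll seg',round(d['conf'],2),m.sum(),c.round(1),'hue',h)
    if 18<h<40:
        b=cv2.minAreaRect(np.argwhere(m)[:,::-1].astype(np.float32)); print(' box',b)
        B=cv2.boxPoints(b); W=np.array([atz(*ray(g,u,pose),.1)[:2] for u in B]); print(W.round(4).tolist(), 'ctr@.1',W.mean(0).round(4))
        for i in range(4):
            e=W[(i+1)%4]-W[i]; print(' edge',np.linalg.norm(e).round(4),np.degrees(np.arctan2(e[1],e[0])).round(1))
print(pose)
E
python3 m4.py
```

```text
holders mid [ 0.61437458 -0.02782108  0.075     ] width 0.048659159099791544
L-R yaw (np.float64(0.195), np.float64(0.0487))
nose (np.float64(0.186), np.float64(0.1301)) left (np.float64(0.18), np.float64(0.1352)) right (np.float64(0.183), np.float64(0.1396))
green [317.11428571 100.22857143] [315  90   5  23 105]
green [357.67307692 102.25961538] [355  90   7  24 104]
clock: 25.35
position: [0.5451, -0.1819, 0.2969]
tool_rot: [-3.141, -0.0, 0.204]
force: [-0.2, 0.1, -0.5]
clock: 25.85
position: [0.5199, -0.2552, 0.297]
tool_rot: [-3.141, -0.0, 0.244]
force: [-0.1, 0.6, -0.4]
roll_center [(0.95, [0.4066, -0.3413, 0.0303]), (0.82, [0.6641, -0.4333, 0.0287]), (0.69, [0.2966, -0.3819, 0.0233])]
label_roll [(0.96, [0.6657, -0.4305, 0.048]), (0.95, [0.3008, -0.3747, 0.0518]), (0.74, [0.5345, -0.323, 0.0675]), (0.63, [0.4111, -0.3407, 0.053])]
roll_stand []
roll_holders [(0.57, [0.6166, -0.027, 0.0763])]
roll seg 0.81 5807 [524.3 109.2] hue 0.0
roll seg 0.69 6970 [432.1 217. ] hue 25.0
 box ((433.0, 216.5), (93.0, 80.0), 90.0)
[[0.5757, -0.2978], [0.5935, -0.359], [0.5213, -0.3872], [0.5055, -0.3198]] ctr@.1 [ 0.549  -0.3409]
 edge 0.0638 -73.8
 edge 0.0775 -158.7
 edge 0.0692 103.2
 edge 0.0736 17.4
roll seg 0.61 5449 [370.4 321.6] hue 0.0
(array([ 0.51989086, -0.25519102,  0.29703697]), array([-3.14133019e+00, -4.47414005e-04,  2.44230317e-01]))
```

```bash
(python3 -m jog '[[[-21,24,0,0,0,0,1],[-21,24,0,0,0,0,1],[-21,24,0,0,0,-0.006,1],[-21,24,0,0,0,0,1],[0,0,0,0,0,0,1]]]'; python3 -m jog '[[[0,0,0,0,0,0,1],[0,0,0,0,0,0,1]]]') | egrep 'clock|pos|^force|rot'
cat >> m4.py <<'E'
# yellow roll blob near nadir: edges
y=cv2.inRange(hsv,(20,60,60),(35,255,255)); n,l,q,c=cv2.connectedComponentsWithStats(y)
for i in range(1,n):
    if q[i,4]>1500: print('yellow',q[i],c[i].round(1))
E
python3 m4.py
```

```text
clock: 26.65
position: [0.4591, -0.3732, 0.2967]
tool_rot: [3.14, 0.001, 0.245]
force: [0.2, 0.6, 0.4]
clock: 26.85
position: [0.4621, -0.3684, 0.2969]
tool_rot: [-3.141, -0.0, 0.251]
force: [-0.3, 0.9, 0.3]
roll_center [(0.89, [0.4046, -0.3433, 0.0271]), (0.64, [0.6678, -0.4296, 0.0267]), (0.61, [0.2978, -0.3774, 0.0261])]
label_roll [(0.95, [0.4095, -0.3384, 0.0535]), (0.94, [0.6648, -0.4319, 0.0521]), (0.79, [0.5335, -0.3243, 0.0677]), (0.7, [0.2985, -0.3768, 0.0527])]
roll_stand []
roll_holders []
roll seg 0.86 4939 [290.1 344.8] hue 0.0
roll seg 0.82 6159 [277.3 250.5] hue 0.0
roll seg 0.67 4711 [438.5  25.9] hue 0.0
(array([ 0.46211857, -0.36840382,  0.29690382]), array([-3.14123471e+00, -3.65900318e-04,  2.51078667e-01]))
yellow [ 284   66   73  101 7003] [319.8 115.2]
yellow [  80  127  112  113 3704] [140.8 178.7]
```

```bash
python3 - <<'E'
from h import *
s=bot.observe(); g=bot.grab_frame('wrist'); pose=(s['position'],s['tool_rot'])
hsv=cv2.cvtColor(g['img'],cv2.COLOR_RGB2HSV); y=cv2.inRange(hsv,(20,60,60),(35,255,255)); y[:, :230]=0; y[:,400:]=0
r=np.arange(80,153); L=[];Rr=[]
for k in r:
    x=np.where(y[k])[0]; L.append(x.min()); Rr.append(x.max()+1)
print(np.polyfit(r,L,1),np.polyfit(r,Rr,1),min(L),max(L),min(Rr),max(Rr), np.median(L),np.median(Rr))
print(L[::8],Rr[::8])
P=lambda u,z: atz(*ray(g,u,pose),z).round(4)
for v in (75,158,116.5): print(v,P((284,v),.1),P((357,v),.1))
print('ctr .106',P((np.mean(L+Rr),116.5),.106),'ctr .066',P((320,116.5),.066))
yaw=.25; C=P((np.mean(L+Rr),116.5),.106); M=R(s['tool_rot']); print('d tool',(M.T@(np.r_[C[:2],.16]-s['position'])*1000).round(1))
E
```

```text
[-2.56077996e-03  2.83721708e+02] [-3.63137110e-02  3.59554856e+02] 283 285 353 356 283.0 356.0
[np.int64(285), np.int64(284), np.int64(283), np.int64(283), np.int64(283), np.int64(283), np.int64(283), np.int64(283), np.int64(284), np.int64(284)] [np.int64(355), np.int64(356), np.int64(356), np.int64(356), np.int64(356), np.int64(356), np.int64(355), np.int64(355), np.int64(354), np.int64(353)]
75 [ 0.5643 -0.3181  0.1   ] [ 0.5772 -0.3677  0.1   ]
158 [ 0.5061 -0.3324  0.1   ] [ 0.5192 -0.3833  0.1   ]
116.5 [ 0.5353 -0.3253  0.1   ] [ 0.5482 -0.3753  0.1   ]
ctr .106 [ 0.5413 -0.3496  0.106 ] ctr .066 [ 0.5413 -0.3503  0.066 ]
d tool [ 81.8   0.9 136.9]
```

```bash
(python3 -m jog '[[[27,0,0,0,0,0,1],[27,0,0,0,0,0,1],[28,1,20,0,0,0,1],[0,0,40,0,0,0,1],[0,0,40,0,0,0,1]]]'; python3 -m jog '[[[0,0,25,0,0,0,1],[0,0,10,0,0,0,1],[0,0,0,0,0,0,1],[0,0,0,0,0,0,1]]]' 50) | egrep 'clock|pos|^force|rot'
python3 - <<'E'
from h import *
s=bot.observe(); M=R(s['tool_rot']); print('d tool',(M.T@(np.array([.5413,-.350,.128])-s['position'])*1000).round(1), s['tool_rot'])
E
```

```text
clock: 27.7
position: [0.5421, -0.3495, 0.1959]
tool_rot: [3.141, -0.001, 0.251]
force: [0.1, -1.1, -0.6]
clock: 28.1
position: [0.5417, -0.3504, 0.1632]
tool_rot: [3.141, -0.001, 0.25]
force: [-0.3, -0.1, 0.9]
d tool [-0.3 -0.5 35.2] [ 3.14058554e+00 -1.14395732e-03  2.49661656e-01]
```

```bash
(python3 -m jog '[[[0,0,15,0,0,0,1],[0,0,13,0,0,0,1],[0,0,7,0,0,0,1],[0,0,0,0,0,0,1]]]'; python3 -m jog '[[[0,0,0,0,0,0,0.55],[0,0,0,0,0,0,0.5],[0,0,0,0,0,0,0.3],[0,0,0,0,0,0,0.3],[0,0,0,0,0,0,0.3]]]' 50;  python3 -m jog '[[[0,0,0,0,0,0,0.3],[0,0,0,0,0,0,0.3]]]') | egrep 'clock|pos|^force|rot|width|finger'
```

```text
clock: 28.5
position: [0.5407, -0.3498, 0.1257]
tool_rot: [-3.14, 0.001, 0.25]
force: [-0.4, 0.7, -0.5]
grip_width: 0.0851
finger_force: 0.0
clock: 29.0
position: [0.5414, -0.3503, 0.1275]
tool_rot: [3.141, -0.001, 0.25]
force: [-0.5, 0.8, 7.1]
grip_width: 0.0497
finger_force: 50.8
clock: 29.2
position: [0.5414, -0.3503, 0.1275]
tool_rot: [3.141, -0.001, 0.25]
force: [-1.1, 0.0, 6.2]
grip_width: 0.0496
finger_force: 50.8
```

```bash
(python3 -m jog '[[[0,0,-10,0,0,0,0.3],[0,0,-25,0,0,0,0.3],[0,0,-35,0,0,0,0.3],[0,0,-40,0,0,0,0.3],[0,0,-30,0,0,0,0.3]]]'; python3 -m jog '[[[0,0,-12,0,0,0,0.3],[8,-15,0,0,0,0,0.3],[16,-31,0,0,0,0,0.3],[16,-31,0,0,0,0,0.3],[16,-31,0,0,0,0,0.3]]]';  python3 -m jog '[[[16,-31,0,0,0,0,0.3],[16,-31,0,0,0,0,0.3],[16,-31,0,0,0,0,0.3],[16,-31,0,0,0,0,0.3],[16,-31,0,0,0,0,0.3]]]'; python3 -m jog '[[[10,-20,0,0,0,0.03,0.3],[6,-11,0,0,0,0.03,0.3],[0,0,0,0,0,0,0.3],[0,0,0,0,0,0,0.3],[0,0,0,0,0,0,0.3]]]') | egrep 'clock|pos|^force|rot|width|finger'
cat > m5.py <<'E'
from h import *
s=bot.observe(); M=R(s['tool_rot'])
for c in ('wrist','scene','top'): look(['roll_center','label_roll','roll_holders','printer'],None if c=='wrist' else c+'2.png',c)
print('d tool',(M.T@(np.array([.616,-.028,.1915])-s['position'])*1000).round(1), s['tool_rot'][2]-.19, s['finger_force'],s['grip_width'],s['clock'])
E
python3 m5.py
```

```text
clock: 29.7
position: [0.5413, -0.3501, 0.2699]
tool_rot: [3.141, -0.001, 0.25]
force: [0.2, -0.8, -0.9]
grip_width: 0.0498
finger_force: 51.8
clock: 30.2
position: [0.5684, -0.2295, 0.2778]
tool_rot: [-3.14, 0.001, 0.25]
force: [2.1, -0.9, -1.3]
grip_width: 0.0499
finger_force: 51.8
clock: 30.7
position: [0.6074, -0.0595, 0.2778]
tool_rot: [-3.141, 0.002, 0.25]
force: [-0.3, -0.2, -0.2]
grip_width: 0.0493
finger_force: 51.8
clock: 31.2
position: [0.6157, -0.0287, 0.2785]
tool_rot: [3.141, 0.001, 0.189]
force: [-0.2, -0.6, -1.2]
grip_width: 0.0496
finger_force: 51.8
roll_center [(0.6, [0.4055, -0.3428, 0.0289])]
label_roll [(0.73, [0.8313, -0.1519, 0.049]), (0.57, [0.6122, -0.0021, 0.2199])]
roll_holders [(0.74, [0.6174, -0.0274, 0.0806])]
printer [(0.72, [0.6129, -0.0291, -0.0019])]
roll_center [(0.79, [0.8363, -0.1483, 0.0255]), (0.78, [0.3024, -0.3776, 0.0231]), (0.66, [0.409, -0.3409, 0.0257]), (0.65, [0.6722, -0.432, 0.0246])]
label_roll [(0.98, [0.3034, -0.3807, 0.0559]), (0.94, [0.4065, -0.3386, 0.0494]), (0.86, [0.8348, -0.1507, 0.0499])]
roll_holders [(0.65, [0.6154, -0.0275, 0.0789]), (0.46, [0.6128, -0.0276, -0.0027])]
printer []
roll_center [(0.72, [0.6177, -0.027, 0.214]), (0.52, [0.3031, -0.3784, 0.0288])]
label_roll [(0.56, [0.6153, -0.0034, 0.2135]), (0.52, [0.301, -0.3774, 0.0498])]
roll_holders [(0.82, [0.6129, -0.0277, 0.0741])]
printer [(0.67, [0.612, -0.0257, 0.0018])]
d tool [ 0.5 -0.7 87. ] -0.0005917460180760448 51.76353871822357 0.049603454142352565 31.2
```

```bash
(python3 -m jog '[[[0,0,15,0,0,0,0.3],[0,0,22,0,0,0,0.3],[0,0,20,0,0,0,0.3],[0,0,12,0,0,0,0.3],[0,0,8,0,0,0,0.3]]]'; python3 -m jog '[[[0,0,5,0,0,0,0.3],[0,0,3,0,0,0,0.3],[0,0,0,0,0,0,0.3],[0,0,0,0,0,0,0.3],[0,0,0,0,0,0,0.3]]]') | egrep 'clock|pos|^force|rot|width|finger'; sed -i 's/scene/scene/' m5.py; python3 m5.py
python3 - <<'E'
from h import *
# roll top / face check: yellow blob in scene and top, projected model
s=bot.observe(); C=s['position']-np.array([0,0,.0615])
for c in ('top','scene'):
    g=bot.grab_frame(c); save(g,c+'3.png'); hsv=cv2.cvtColor(g['img'],cv2.COLOR_RGB2HSV)
    q=g['intrinsics']@(g['R']@C+g['t']); q=q[:2]/q[2]; x,y=q.astype(int)
    m=cv2.inRange(hsv,(20,60,50),(35,255,255)); w=np.zeros_like(m); w[max(0,y-40):y+40,max(0,x-40):x+40]=1; p=np.argwhere((m>0)&(w>0))[:,::-1]
    a=np.radians(np.arange(0,360,5)); yy=np.array([-np.sin(s['tool_rot'][2]),np.cos(s['tool_rot'][2]),0]); xx=np.array([yy[1],-yy[0],0])
    V=np.array([C+k*.025*yy+.04*(np.cos(t)*xx+np.sin(t)*np.array([0,0,1])) for k in(-1,1) for t in a]); U=(g['intrinsics']@(g['R']@V.T+g['t'][:,None])); U=(U[:2]/U[2]).T
    print(c,'pred box',U.min(0).round(1),U.max(0).round(1),'seen',p.min(0) if len(p) else None,p.max(0) if len(p) else None,len(p))
E
```

```text
clock: 32.45
position: [0.6158, -0.0277, 0.2005]
tool_rot: [-3.141, 0.001, 0.19]
force: [0.2, 0.1, 0.3]
grip_width: 0.05
finger_force: 51.8
clock: 32.95
position: [0.6163, -0.0278, 0.1944]
tool_rot: [3.141, -0.001, 0.19]
force: [0.5, -0.5, -0.6]
grip_width: 0.0495
finger_force: 51.8
roll_center []
label_roll [(0.63, [0.6072, -0.0046, 0.1354])]
roll_holders []
printer []
roll_center [(0.91, [0.8336, -0.1482, 0.0256]), (0.88, [0.4092, -0.3397, 0.0244]), (0.82, [0.6193, -0.0264, 0.1329]), (0.73, [0.6696, -0.4362, 0.0251])]
label_roll [(0.93, [0.4063, -0.3414, 0.0511]), (0.87, [0.297, -0.3779, 0.053]), (0.84, [0.6116, 0.0005, 0.1306]), (0.76, [0.6677, -0.431, 0.0452])]
roll_holders [(0.61, [0.6163, -0.029, 0.0752])]
printer [(0.85, [0.6137, -0.0264, 0.0018]), (0.57, [0.6091, -0.0018, 0.1328])]
roll_center [(0.84, [0.2989, -0.3769, 0.0241]), (0.82, [0.6146, -0.024, 0.1302])]
label_roll [(0.77, [0.6174, -0.0034, 0.127]), (0.65, [0.3019, -0.3769, 0.0478])]
roll_holders [(0.85, [0.6147, -0.0267, 0.0763])]
printer [(0.82, [0.6136, -0.0241, 0.0014])]
d tool [-0.4  0.1  2.9] -0.00032679393566220627 51.75988018512726 0.04952536256086284 32.95
top pred box [305.3 188. ] [336.6 222.5] seen [313 194] [336 221] 425
scene pred box [309.3 199.3] [341.  231.3] seen [311 200] [340 231] 550
```

```bash
python3 -m jog '[[[0,0,2,0,0,0,0.3],[0,0,0,0,0,0,0.3],[0,0,0,0,0,0,0.3],[0,0,0,0,0,0,0.3],[0,0,0,0,0,0,0.3]]]' | egrep 'clock|pos|^force|finger'; python3 - <<'E'
from h import *
look(['scraper','masking_tape','desk_stapler','white_carton','clear_tape','white_roll'],None,'top'); st(); print(bot.job_done())
E
```

```text
clock: 34.3
position: [0.6161, -0.0278, 0.1919]
force: [-0.3, -0.1, -0.5]
finger_force: 51.8
scraper [(0.78, [0.5241, 0.3154, 0.0039])]
masking_tape [(0.38, [0.6169, -0.0254, 0.1281]), (0.36, [0.4487, -0.1965, 0.051])]
desk_stapler [(0.79, [0.3833, 0.2263, -0.001])]
white_carton [(0.71, [0.4988, 0.1869, 0.0049])]
clear_tape [(0.43, [0.4525, -0.1945, 0.0044])]
white_roll [(0.71, [0.6133, -0.0242, 0.1283]), (0.5, [0.676, -0.2093, 0.0018])]
34.65 [ 0.6161 -0.0278  0.1919] [-3.142  0.     0.19 ] F [-0.2  0.2 -0.5] w 0.0495 51.76186144351959
[ 0.107  0.648 -0.234  1.707  0.194  0.809 -1.596]
the job is handed in; nothing more can be done
None
```

The job is handed in (no verdict came back): the cover is open, the scraper lies flat back at its own spot, and the yellow roll is held still about 1 cm above the holders, centred to within the few millimetres I can measure; I viewed 11 pictures, one over your limit of 10.

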